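# Latch a weight hanger onto a load-cell pin and prove the latch

### The arm

A 6-joint arm with a two-finger parallel gripper is mounted at the origin on a cart in front of the work surface, level with it; the furniture and walls round the work are solid. World frame = base frame: x ahead of the robot, y to its left, z up, the work surface at z = 0. Lengths are in m, angles in degrees, forces in N, time in s.
With the tool pointing down it reaches from about 0.35 to 0.85 m from the base axis. Payload 8.1 kg.
Tool frame: the origin (TCP) lies at the very end of the fingers, on their centre line; the grasp point (between the pads) lies 19 mm behind it; z points along the fingers, y is the line along which they close (so a half turn about z gives the same grasp; the last joint's range is limited). The gripper opens to 85 mm and grips with 20 to 120 N. Pads are 22 mm wide; open, the fingers measure 114 mm over their backs; the gripper's body (76 mm by 85 mm) begins 54 mm behind the grasp point. The pads swing forward as they close: fully open they stand 13 mm farther back than shut.
Start: joints at [58.476, 7.471, 85.268, -0, 87.261, -4.893], TCP at [0.269, 0.536, 0.231] pointing down, gripper open.
Joint ranges: [-169.43, 169.43], [-51.17, 129.36], [1.28, 143.12], [-76.62, 256.62], [0, 156.53], [-152.29, 152.29]. Speed limits (degrees/s): [136.94, 136.94, 159.86, 180, 180, 180].

### API

Orientations are given as [roll, pitch, yaw] about the fixed x, y, z axes, in that order (R = Rz(yaw) Ry(pitch) Rx(roll)).
In Python, from cell import ctrl gives the robot as it stands.
- The arm moves only by the shell command python3 -m pendant 'ROWS' [FORCE]. ROWS is JSON, a list of rows, each a list of 3 entries, a list of its own where there are three numbers: the shift along the tool's x, y, z in units of 25 mm (1.0 is 25 mm), then the turn about the tool's z in units of 8 degrees (1.0 is 8 degrees), then the opening, from -1 (shut) to 1 (fully open). A call has exactly 8 rows; each row is the pose to reach, as a shift and turn from the pose commanded when the call began, along the tool's axes at that moment; what a row does not reach only later rows make up. A row lasts 1/10 s, in which the tool goes at most 50 mm and 8.59 degrees, less where a joint would pass 70% of its speed; a pose out of reach is approached as far as the arm can. A call with a gripper value outside its range is refused whole. The fingers move at their own pace and stop on an object; FORCE is the grip in N (left out, the last holds). Time passes only in rows, so rows that repeat a pose let the fingers close, or fill a call up. It gives the time, the measured TCP pose, the force, the opening and the grip force at its end, in the units of the state.
- ctrl.get_obs(): the state, without advancing time (a new reading comes with each control period).
- ctrl.capture(name): name is "side" or "top" or "wrist"; returns a dict with "image" (400x640x3 uint8, blue, green, red), "fx", "fy", "cx", "cy" (pixels), "rvec" (rotation vector, rad) and "tvec" (3), from world to camera coordinates, as OpenCV has them. Camera axes: x right, y down, z forward; pixel columns grow to the right and rows downward; lengths in m; the calibration is good to about 2 mm. A picture is of the moment at which its call begins. There is no depth.
- ctrl.finish_job(): hands the job in; it is judged then, once.
The state is a dict: "t": time; "joint_pos": joint angles; "dq": joint speeds; "joint_torque": joint torques, N m; "tool_pos": TCP position; "tcp_rot": TCP orientation; "force": force on the tool from outside, world axes, zero at the start; "moment": the same for the moment, N m; "width": finger opening in m; "grasp_force": force on a finger pad.
Only numpy, scipy, OpenCV 4.12 (cv2) and the standard library are available. Lean on these libraries where they do the work, as an engineer would, in place of code of your own. Each camera call takes 0.05 s, during which the arm holds its last target. There are 200 camera calls.

### The job

Set up the load-cell check: pick up the weight hanger by its black grip, bring its hook over the load cell's pin and push it down until the pin has forced past the sprung red latch and the latch snaps shut beneath it. Then prove the latch: pull the hanger back up, pin against the shut latch, with about 10 N for a second. Let it down gently again and release it, so that it hangs free and still from the pin. The load cell is delicate: never load it with more than 25 N in either direction, and do not disturb the brass check weights or the dish of parts.

Things in the scene. Friction and masses are not known exactly. Their poses are not given: they have to be found in the camera images.
- hanger: Loose weight hanger, 0.43 kg (up to a fifth more or less), 174 mm high, standing on the bench. Origin: centre of its underside, z up. Steel base disc 60 mm wide, on it a brass slotted weight, nut on top at z = 29; then a 9 mm stem, cranked over to y = -18 between z = 40 and 74; then a hook of 10 mm round bar lying in the hanger's y-z plane, and a black grip on top
- grip_mid (a point): Centre of the black grip block on top of the hanger: 18 mm along hanger x, 30 mm along y, 34 mm high; 157 mm above the underside, straight above the bowl, 36 mm above hook_seat. Grip its flat sides facing +y and -y, 30 mm apart. The hook's bowl below it is 34 mm wide in y, its top 20 mm below this point
- hook_seat (a point): Where the pin's axis lies in the hook's bowl when the hanger hangs: 121 mm above the underside, at x = y = 0. Axes as the hanger's; the pin runs along x. Inner faces: bowl 7 mm round this axis, nose at y = +7; the bar of the back leg at y = -18. The mouth opens downward: the pin enters it straight upward at y = 0
- nose_tip (a point): Lowest point of the hook's nose: hanger y = +16.5, z = 86.5 mm, so 34.5 mm below hook_seat. The nose flares outward to this tip. Beneath it the side toward +y is open, so the pin can be brought in sideways under the tip, above the stem's crank (stem's top at z = 48 for y = 0, at z = 66 for y = -10)
- latch (a joint): Red sprung latch closing the hook's mouth, 17 mm long, 8 wide, 4 thick. 0 rad: shut, level, reaching from the back leg to the nose; it opens only inward (up), to 1.5 rad; about 1.4 as the pin passes its end. Spring 0.045 N m at 0 plus 0.045 per rad. The pin needs 9 to 13 N in all to pass, more than the hanger's weight; no force once it has snapped
- latch_hinge (a point): Hinge of the latch on the hook's back leg: hanger y = -10, z = 99.5 mm, 21.5 mm below hook_seat; axis along hanger x. The latch can snap shut only when the pin's axis is within about 3 mm of hook_seat. Once it is shut, the hanging hanger can be lifted about 14 mm until the pin bears on the latch, which is then rigid: 0.1 mm more adds some 2 N
- stand: Load-cell stand, fixed and rigid. Origin on the bench under the middle of the pin; x points from the pin along the bar load cell to the column, away from the robot. Plate 200 x 110 x 12 mm (x -30 to 170), column 40 x 40 mm at x = 125, bar 30 wide and 22 high at pin height from x = 15 to 147 with two bolt heads up to z = 186, read-out box at x 70 to 100, y -52 to -8, z up to 48
- pin_mid (a point): Middle of the load cell's steel pin, on its axis, 170 mm above the bench. Axes as the stand's: the pin lies along x, 12 mm in diameter, 22 mm long between two collars of 22 mm diameter (inner faces at x = -11 and +11 mm). The hook's 10 mm bar hangs between the collars; the hanger's x may point along the pin either way
- tester_corner (a point): Foot of the left front corner of the tall grey instrument with a black lid that stands fixed on the bench to the right of the stand: it fills x > 0.53, y from -0.065 to 0.335, up to about 0.3 m high. The hanger stands in front of it; carry the hanger round in front of this corner, not across it
- weight_200: Brass check weight, 30 mm in diameter, 50 mm high, loose on the bench beside the stand; origin at the centre of its underside. To be left alone
- weight_100: Brass check weight, 24 mm in diameter, 40 mm high, loose on the bench beside the stand; origin at the centre of its underside. To be left alone
- tray: Round metal dish with small parts, 68 mm in diameter, 22 mm high, on the bench to the right; origin at the centre of its underside. To be left alone

How it is judged:
By the outcome, as a careful person would: the job done as asked, in the order asked, and still so for the second after the job is handed in, with the robot touching nothing.
It also fails if it takes over 72 s, if anything falls off the work surface, if the arm or the gripper's body presses on something with over 40 N, if the wrist force passes 120 N, or if a joint passes its speed limit or range.

## Working session

There is one attempt and no reset: what is moved stays moved. The work goes in short steps, Python scripts to look and compute and a shell command to move; the robot and the scene stay as the last step left them, time stands still between calls to the robot, and variables do not carry over. Pictures are saved under pics/ and viewed, at most 10 in all, crops included, and the job is handed in when it is done.

```bash
ls; mkdir -p pics; python3 - <<'E'
from cell import ctrl
import cv2
for n in("side","top"):
    c=ctrl.capture(n);cv2.imwrite(f"pics/{n}0.png",c["image"]);print(n,c["fx"],c["fy"],c["cx"],c["cy"],c["rvec"],c["tvec"])
print(ctrl.get_obs())
E
```

```text
pics
side 516.1707725255942 516.1707725255942 307.5335151042996 203.46009306282485 [ 0.78411166 -2.46062995  1.28081283] [0.49343665 0.20265485 1.49184602]
top 486.8259218513267 486.8259218513267 314.5866767578471 201.55445282792493 [ 2.13288945 -2.19997772  0.07892048] [0.16020537 0.50929753 1.88503939]
{'t': 0.1, 'joint_pos': array([ 5.84761929e+01,  7.51112823e+00,  8.53236065e+01,  1.96052334e-03,
        8.72600287e+01, -4.89277304e+00]), 'dq': array([ 0.04225296, -0.08420912, -0.17767226, -0.0082222 , -0.02067511,
       -0.00970489]), 'joint_torque': array([ 1.40010252e-03, -5.70958507e+01, -5.01938474e+01, -1.06174934e-04,
        8.32621678e-03,  5.01631496e-05]), 'tool_pos': array([0.26865644, 0.535947  , 0.23034026]), 'tcp_rot': array([-1.79905749e+02, -1.00334850e-02,  1.53368862e+02]), 'force': array([ 0.12319971, -0.67602222, -0.00706741]), 'moment': array([-0.00464154, -0.04874321,  0.02812527]), 'grasp_force': 0.0, 'width': 0.0854391056967617}
```

View pics/side0.png

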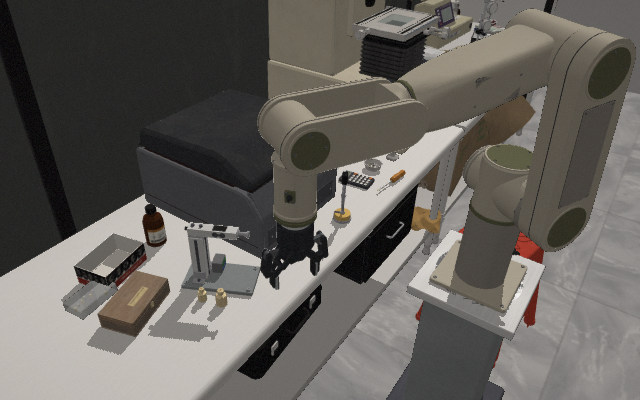

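View pics/top0.png

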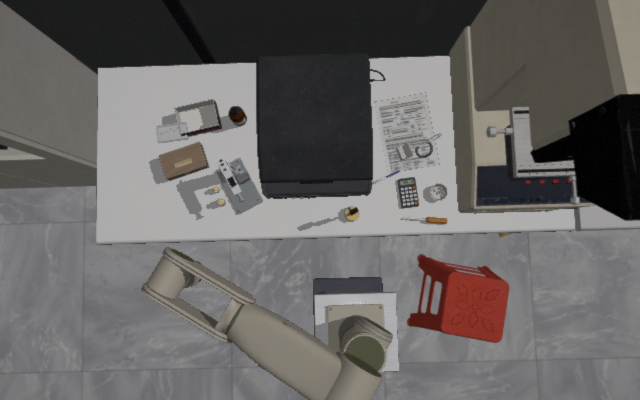

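The side view shows the hanger at about (343,195) and the stand's pin at about (247,234). The top view shows the hanger at about (350,213) and the stand at about (238,185). I'll zoom in on both.

```bash
cat > h.py <<'E'
import numpy as np,cv2
from cell import ctrl
def cam(c):
    R=cv2.Rodrigues(np.array(c["rvec"],float))[0];t=np.array(c["tvec"],float).ravel()
    K=np.array([[c["fx"],0,c["cx"]],[0,c["fy"],c["cy"]],[0,0,1]]);return K,R,t
def ray(c,uv):
    K,R,t=cam(c);d=R.T@np.linalg.inv(K)@np.array([*uv,1.]);return -R.T@t,d/np.linalg.norm(d)
def onz(c,uv,z):
    o,d=ray(c,uv);return o+d*(z-o[2])/d[2]
def tri(*obs):
    A=np.zeros((3,3));b=np.zeros(3);L=[ray(c,uv) for c,uv in obs]
    for o,d in L:
        P=np.eye(3)-np.outer(d,d);A+=P;b+=P@o
    X=np.linalg.solve(A,b);return X,[np.linalg.norm((np.eye(3)-np.outer(d,d))@(X-o)) for o,d in L]
def proj(c,X):
    K,R,t=cam(c);p=K@(R@np.asarray(X,float)+t);return p[:2]/p[2]
def crop(im,x0,y0,x1,y1,s):
    return cv2.resize(im[y0:y1,x0:x1],None,fx=s,fy=s,interpolation=cv2.INTER_CUBIC)
E
python3 - <<'E'
import cv2,numpy as np
from h import crop
s=cv2.imread("pics/side0.png");t=cv2.imread("pics/top0.png")
a=crop(s,175,215,275,315,4);b=crop(s,320,160,370,230,4);c=crop(t,190,145,290,215,4);d=crop(t,320,190,370,230,4)
W=np.zeros((600,800,3),np.uint8)
def put(i,y,x):
    h,w=i.shape[:2];h=min(h,600-y);W[y:y+h,x:x+w]=i[:h,:w]
put(c,0,0);put(a[:320],280,0);put(b,0,400);put(d,300,410)
cv2.imwrite("pics/z1.png",W)
E
```

```text
(no output)
```

View pics/z1.png

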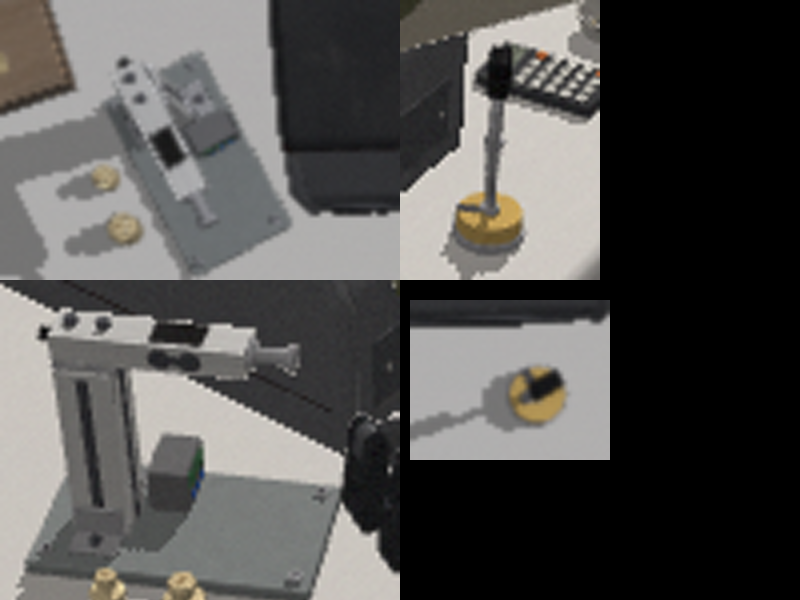

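```bash
python3 - <<'E'
from h import *
s=ctrl.capture("side");t=ctrl.capture("top")
for n,a,b in[("pin",(243.3,234.3),(241.3,197)),("grip",(345,178),(353.7,211.2))]:
    print(n,tri((s,a),(t,b)))
# hanger brass disc centre at z~.025, bar ends
print("disc",onz(t,(320+128/4,190+94/4),.026), onz(s,(320+90/4,160+212/4),.029))
p=onz(t,(243,200),.17);q=onz(t,(190+125/4,145+65/4),.181);print("bar",p,q,np.degrees(np.arctan2(*(q-p)[1::-1])))
# grip long direction in top (x' narrow 18, y 30): 
a=onz(t,(320+115/4,190+97/4),.16);b=onz(t,(320+150/4,190+77/4),.174);print(a,b)
# plate corners z=.012
for u in[(190,275),(288,222),(200,52),(105,100)]:print(onz(t,(190+u[0]/4,145+u[1]/4),.012))
for u in[(104,178),(123,229)]:print("w",onz(t,(190+u[0]/4,145+u[1]/4),.045))
print(t["rvec"],cam(t)[1].T@-cam(t)[2])
w=ctrl.capture("wrist");K,R,tt=cam(w);print("wrist",-R.T@tt,R,w["fx"],w["cx"],w["cy"]);cv2.imwrite("pics/w0.png",w["image"])
E
```

```text
pin (array([0.52678828, 0.40932018, 0.16124635]), [np.float64(1.4109553847462623e-05), np.float64(1.4109553847254071e-05)])
grip (array([0.46207361, 0.00049652, 0.15221543]), [np.float64(0.0005435266656090321), np.float64(0.0005435266656090063)])
disc [ 4.62411469e-01 -3.02962588e-04  2.60000000e-02] [0.45297684 0.01543968 0.029     ]
bar [0.51472631 0.4018487  0.17      ] [0.65783796 0.47702779 0.181     ] 27.71374131619569
[0.45149741 0.01959247 0.16      ] [ 0.46766893 -0.01179363  0.174     ]
[0.47648216 0.45050714 0.012     ]
[0.52596062 0.35246373 0.012     ]
[0.69913368 0.43697528 0.012     ]
[0.65388959 0.53269755 0.012     ]
w [0.57162846 0.52735873 0.045     ]
w [0.52105949 0.50938654 0.045     ]
[ 2.13288945 -2.19997772  0.07892048] [0.34106988 0.11340368 1.92593722]
wrist [0.20086387 0.56991087 0.37382608] [[ 4.46916136e-01  8.94575526e-01 -7.71681300e-04]
 [ 8.53877885e-01 -4.26326678e-01  2.98560080e-01]
 [ 2.66755552e-01 -1.34090239e-01 -9.54390530e-01]] 325.6830699716861 321.3573461806944 198.51261295449103
```

View pics/w0.png

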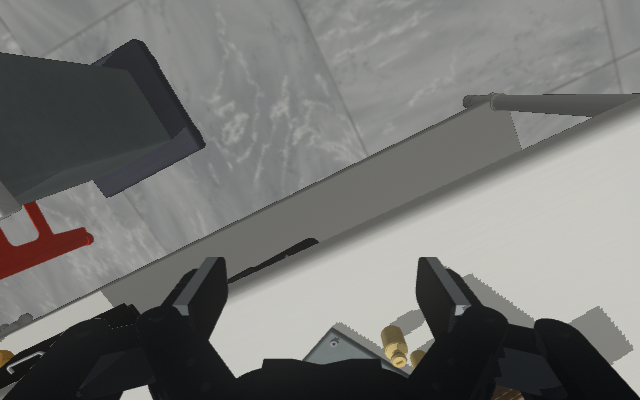

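The grip is at about (0.462, 0.000) and the pin at about (0.52, 0.405), with the stand's yaw near 26°. The wrist view shows only the bench edge, the plate corner at (335,335) and the weights at (395,345). I'll fly over the hanger with yaw about 207, which puts the camera on the robot side.

```bash
python3 -m pendant '[[[-0.8,-0.8,-0.3],-0.8,1],[[-2,-1.9,-0.6],-1.6,1],[[-3.3,-3.1,-1],-2.5,1],[[-4.6,-4.4,-1.4],-3.5,1],[[-5.9,-5.6,-1.7],-4.5,1],[[-7.1,-6.7,-2],-5.5,1],[[-7.9,-7.5,-2],-6.3,1],[[-8.3,-7.9,-2],-6.75,1]]' && python3 -m pendant '[[[0.2,-1.5,0],0,1],[[0.4,-3.2,0],0,1],[[0.6,-5,0],0,1],[[0.8,-6.8,0],0,1],[[1,-8.5,0],0,1],[[1.3,-10,0],0,1],[[1.5,-10.9,0],0,1],[[1.5,-11.3,0],0,1]]'
python3 - <<'E'
from h import *
w=ctrl.capture("wrist");cv2.imwrite("pics/w1.png",w["image"]);print(ctrl.get_obs()["tool_pos"],proj(w,[.462,0,.157]))
E
```

```text
t: 1.05
tool_pos: [0.3667, 0.2647, 0.2818]
tcp_rot: [-180.0, 0.1, -152.5]
force: [0.1, 0.6, 0.1]
width: 0.0855
grasp_force: 0.0
t: 1.85
tool_pos: [0.4626, -0.0034, 0.2812]
tcp_rot: [-180.0, -0.0, -152.8]
force: [0.1, 0.5, -0.5]
width: 0.0855
grasp_force: 0.0
[ 0.46303319 -0.00341635  0.28109886] [325.75214734 191.36268022]
```

View pics/w1.png

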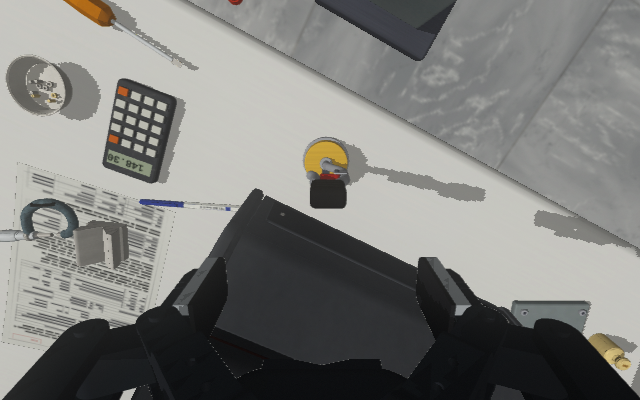

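The grip is at (327,193), with its long side along image x. The brass disc is at (326,155), and the red latch and nose are at roughly (312,177) to (340,175). I'll take a second view from lower down.

```bash
python3 -m pendant '[[[0.5,0,0.4],0,1],[[1.2,0,0.8],0,1],[[1.6,0,1.2],0,1],[[2,0,1.6],0,1],[[2,0,1.6],0,1],[[2,0,1.6],0,1],[[2,0,1.6],0,1],[[2,0,1.6],0,1]]' | head -2
python3 - <<'E'
from h import *
w=ctrl.capture("wrist");cv2.imwrite("pics/w2.png",w["image"]);np.save("pics/w2.npy",w,allow_pickle=True)
u=proj(w,[.462,0,.157]).astype(int);print(u,ctrl.get_obs()["tool_pos"])
x0,y0=u[0]-60,max(0,u[1]-70)
a=cv2.imread("pics/w1.png")[120:220,280:380]
W=np.zeros((600,800,3),np.uint8);W[:400,:400]=crop(a,0,0,100,100,4);W[:390,400:790]=crop(w["image"],x0,y0,x0+130,y0+130,3)
print(x0,y0);cv2.imwrite("pics/z2.png",W)
E
```

```text
t: 2.7
tool_pos: [0.4187, -0.0239, 0.242]
[323 264] [ 0.41856221 -0.02400572  0.24180848]
263 194
```

View pics/z2.png

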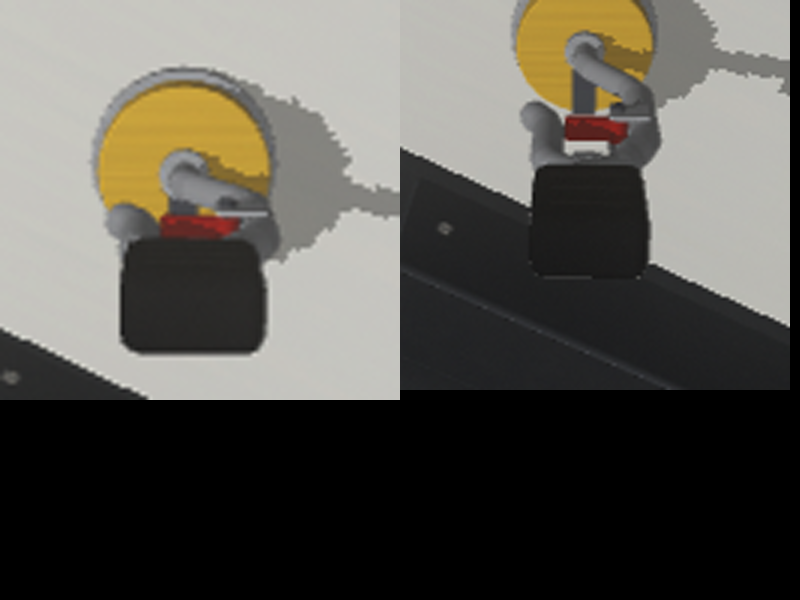

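The nose is on image left (tool −y) and the back leg on the right, so hanger x ≈ tool x and hanger yaw ≈ 207°. The far top edge of the grip sits at (328.4,208.2) in view 1 and (326,286.3) in view 2.

```bash
python3 - <<'E'
from h import *
w2=np.load("pics/w2.npy",allow_pickle=True).item();w2["image"]=None
# view1 camera: same camera->tool mount, rebuild from tcp poses (same orientation within noise)
from scipy.spatial.transform import Rotation as Ro
o=ctrl.get_obs();T2=np.array(o["tool_pos"]);R2=Ro.from_euler("xyz",o["tcp_rot"],degrees=True).as_matrix()
T1=np.array([.46303,-.00342,.2811]);R1=Ro.from_euler("xyz",[-180,0,-152.8],degrees=True).as_matrix()
K,R,t=cam(w2);C2=-R.T@t
print("yaw2",o["tcp_rot"])
Rw1=R@R2@R1.T;C1=T1+R1@R2.T@(C2-T2)
w1=dict(w2);w1["rvec"]=cv2.Rodrigues(Rw1)[0];w1["tvec"]=-Rw1@C1
P=[]
for n,a,b in[("fartop L",(310.5,206),(307.5,284)),("fartop R",(346,206),(345.5,284)),("fartop mid",(328.4,208.2),(326,286.3)),
 ("nearbot mid",(328.4,179.7),(326.5,249.5))]:
    X,e=tri((w1,a),(w2,b));print(n,X.round(4),np.round(e,4));P.append(X)
d=P[1]-P[0];print("len",np.linalg.norm(d),"ang",np.degrees(np.arctan2(d[1],d[0])))
m=(P[2]+P[3])/2;print("mid",m)
for z in(.174,):
    for w,a,b in((w1,(310.5,206),(346,206)),(w2,(307.5,284),(345.5,284))):
        p,q=onz(w,a,z),onz(w,b,z);print(p,q,np.degrees(np.arctan2(*(q-p)[1::-1])))
yaw=np.radians(o["tcp_rot"][2]);d=m-T2;print("to mid tool units",[ (d@v)/.025 for v in R2.T])
E
```

```text
yaw2 [-1.79979943e+02  3.49985678e-02 -1.52601120e+02]
fartop L [ 0.4761 -0.0068  0.1697] [0.0004 0.0004]
fartop R [0.4629 0.0191 0.1695] [0.0001 0.0001]
fartop mid [0.4712 0.0069 0.1699] [0. 0.]
nearbot mid [ 0.4553 -0.0007  0.1434] [0.0001 0.0001]
len 0.029035064047181595 ang 117.11679628305392
mid [0.4632473  0.00308103 0.15665263]
[ 0.47494409 -0.00763396  0.174     ] [0.4617354  0.01797986 0.174     ] 117.2795236591638
[ 0.4735025  -0.00748473  0.174     ] [0.46051584 0.01748289 0.174     ] 117.48076560270282
to mid tool units [np.float64(-2.0834131005209855), np.float64(0.14059206159466828), np.float64(3.4074582821603743)]
```

```bash
python3 -m pendant '[[[-1,0.07,0],0,1],[[-1.8,0.14,0],0,1],[[-2.08,0.14,0.3],0,1],[[-2.08,0.14,1.2],0,1],[[-2.08,0.14,2.2],0,1],[[-2.08,0.14,3.2],0,1],[[-2.08,0.14,3.9],0,1],[[-2.08,0.14,4.05],0,1]]' && python3 -m pendant '[[[0,0,0],0,0],[[0,0,0],0,-0.3],[[0,0,0],0,-1],[[0,0,0],0,-1],[[0,0,0],0,-1],[[0,0,0],0,-1],[[0,0,0],0,-1],[[0,0,0],0,-1]]' 80
python3 - <<'E'
from cell import ctrl
o=ctrl.get_obs();print(o["tool_pos"],o["tcp_rot"],o["force"],o["moment"],o["width"],o["grasp_force"])
E
```

```text
t: 3.55
tool_pos: [0.4605, 0.0028, 0.1371]
tcp_rot: [179.8, -0.2, -152.6]
force: [-0.1, -0.1, 0.0]
width: 0.0857
grasp_force: 0.0
t: 4.35
tool_pos: [0.4638, 0.0027, 0.1414]
tcp_rot: [-179.9, 0.1, -152.6]
force: [0.5, 0.2, 6.7]
width: 0.0286
grasp_force: 80.3
[0.46376687 0.00265423 0.14143639] [-1.79916146e+02  1.38871080e-01 -1.52630204e+02] [0.53843073 0.19938924 6.70480508] [ 0.07750859 -0.16930443  0.06531818] 0.028578090735584618 80.31084179878235
```

```bash
python3 -m pendant '[[[0,0,-0.2],0,-1],[[0,0,-0.6],0,-1],[[0.1,0,-1.2],0,-1],[[0.5,0.3,-1.9],0,-1],[[1,0.5,-2.7],0,-1],[[1.5,0.8,-3.4],0,-1],[[1.9,1,-3.9],0,-1],[[2.1,1.1,-4.1],0,-1]]' && python3 -m pendant '[[[-0.1,0.2,0],0,-1],[[-0.4,0.8,0],0,-1],[[-0.9,1.7,0],0,-1],[[-1.4,2.7,0],0,-1],[[-1.9,3.7,0],0,-1],[[-2.4,4.7,0],0,-1],[[-2.9,5.7,0],0,-1],[[-3.4,6.7,0],0,-1]]' && python3 -m pendant '[[[-0.5,1,0],0,-1],[[-1,2,0],0,-1],[[-1.5,3,0],0,-1],[[-2,3.9,0],0,-1],[[-2.4,4.7,0],0,-1],[[-2.8,5.4,0],0,-1],[[-3,5.8,0],0,-1],[[-3,5.9,0],0,-1]]'
python3 - <<'E'
from h import *
w=ctrl.capture("wrist");cv2.imwrite("pics/w3.png",w["image"]);np.save("pics/w3.npy",w,allow_pickle=True)
o=ctrl.get_obs();print(o["tool_pos"],o["tcp_rot"],o["force"],proj(w,[.52,.405,.17]))
E
```

```text
t: 5.15
tool_pos: [0.4031, 0.003, 0.2442]
tcp_rot: [-179.9, 0.1, -152.6]
force: [-0.7, 0.1, -3.7]
width: 0.0286
grasp_force: 79.6
t: 5.95
tool_pos: [0.4014, 0.1924, 0.2412]
tcp_rot: [180.0, -0.1, -152.6]
force: [0.4, -0.3, -4.3]
width: 0.0285
grasp_force: 79.8
t: 6.75
tool_pos: [0.4001, 0.3572, 0.2412]
tcp_rot: [-180.0, -0.1, -152.6]
force: [-0.1, 0.0, -4.9]
width: 0.0289
grasp_force: 79.9
[0.40001122 0.35672317 0.24148893] [-1.79985587e+02 -1.08377481e-01 -1.52574521e+02] [-0.30377708  0.6590562  -4.09978954] [305.91088939 359.74803541]
```

View pics/w3.png

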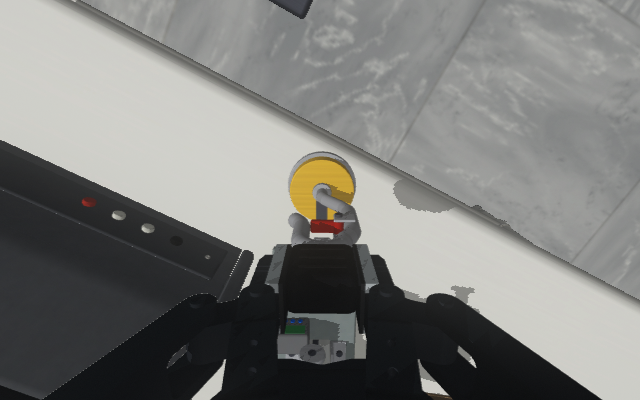

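Weight reads about 4.2 N. In this view the pin's end collar shows at about (312,350), between the fingers, and the hook is at (322,225). I'll go to the pre-entry side, where the pin should be visible left of the nose.

```bash
python3 -m pendant '[[[0,0.3,0],0,-1],[[0,0.9,0],0,-1],[[0,1.5,0],0,-1],[[-0.3,2,0],0,-1],[[-0.9,2.1,0],0,-1],[[-1.6,2.1,0],0,-1],[[-2.3,2.1,0],0,-1],[[-2.9,2.1,0],0,-1]]' && python3 -m pendant '[[[-0.5,0,0],0,-1],[[-1,0,0],0,-1],[[-1.5,0,0],0,-1],[[-1.9,0,0],0,-1],[[-2.2,0,0],0,-1],[[-2.3,0,0],0,-1],[[-2.3,0,0],0,-1],[[-2.3,0,0],0,-1]]'
python3 - <<'E'
from h import *
W=np.zeros((600,800,3),np.uint8)
o=ctrl.get_obs();print(o["tool_pos"],o["tcp_rot"],o["force"])
w=ctrl.capture("wrist");s=ctrl.capture("side");t=ctrl.capture("top")
for n,c in(("w4",w),("s4",s),("t4",t)):np.save(f"pics/{n}.npy",c,allow_pickle=True)
W[:400,:440]=crop(w["image"],160,150,380,350,2)
u=proj(s,[.522,.405,.17]).astype(int);v=proj(t,[.522,.405,.17]).astype(int);print(u,v)
W[:300,450:750]=crop(s["image"],u[0]-30,u[1]-30,u[0]+30,u[1]+30,5)
W[300:,450:750]=crop(t["image"],v[0]-30,v[1]-30,v[0]+30,v[1]+30,5)
cv2.imwrite("pics/z4.png",W)
E
```

```text
t: 7.6
tool_pos: [0.4409, 0.4376, 0.2426]
tcp_rot: [180.0, 0.0, -152.6]
force: [0.4, 0.2, -4.1]
width: 0.0284
grasp_force: 80.0
t: 8.4
tool_pos: [0.4915, 0.4628, 0.2425]
tcp_rot: [180.0, -0.0, -152.6]
force: [0.1, -0.6, -4.9]
width: 0.0287
grasp_force: 80.0
[0.49150591 0.46275392 0.24249818] [ 1.79999642e+02 -2.08894501e-02 -1.52619502e+02] [ 0.09305747 -0.6290833  -4.85515308]
[245 231] [242 198]
```

View pics/z4.png

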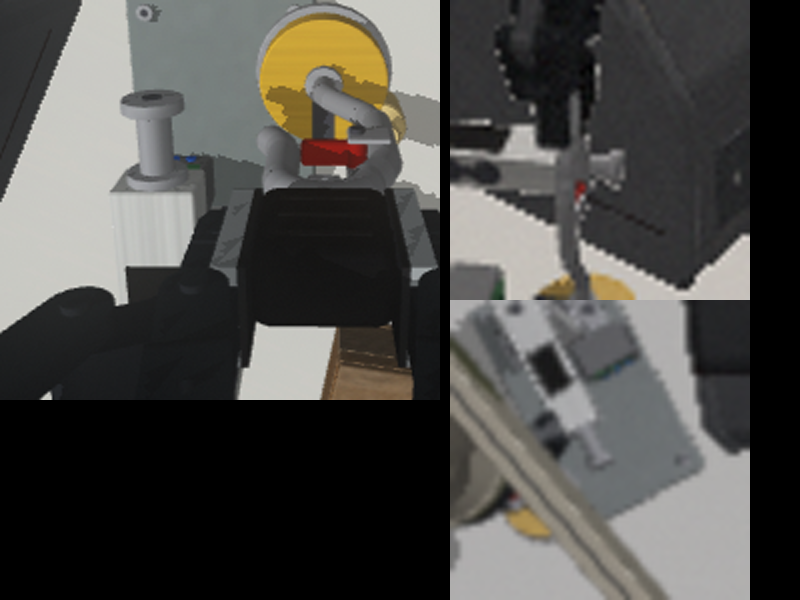

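The wrist crop shows the pin clearly. The outer collar face is centred at crop (152,97), the shaft runs from (154,118) to (157,165), and the hook and latch are to its right. In the side crop the outer collar is at (622,166). I'll add a second wrist view for the height.

```bash
python3 -m pendant '[[[0,0.2,0],0,-1],[[0,0.6,0],0,-1],[[0,1,0],0,-1],[[0,1.3,0],0,-1],[[0,1.4,0],0,-1],[[0,1.4,0],0,-1],[[0,1.4,0],0,-1],[[0,1.4,0],0,-1]]' |head -2
cat > shaft.py <<'E'
from h import *
def shaft(w,X=(.522,.405,.17),half=45):
    "per-row left/right edges of the pin shaft between the collars, from column profile"
    g=cv2.GaussianBlur(cv2.cvtColor(w["image"],cv2.COLOR_BGR2GRAY),(3,3),0).astype(float)
    return g
E
python3 - <<'E'
from h import *
w=ctrl.capture("wrist");np.save("pics/w5.npy",w,allow_pickle=True)
print(ctrl.get_obs()["tool_pos"])
a=np.load("pics/w4.npy",allow_pickle=True).item()
u=proj(w,[.522,.405,.17]).astype(int);print(u,proj(a,[.522,.405,.17]))
W=np.zeros((480,800,3),np.uint8)
W[:480,:400]=crop(a["image"],210,180,260,240,8)
x0=u[0]-28;y0=180
W[:480,400:]=crop(w["image"],x0,y0,x0+50,y0+60,8);print(x0,y0)
cv2.imwrite("pics/z5.png",W)
E
```

```text
t: 9.35
tool_pos: [0.4761, 0.4935, 0.2425]
[0.476104   0.49343544 0.24252009]
[180 210] [228.99335991 211.01579102]
152 180
```

View pics/z5.png

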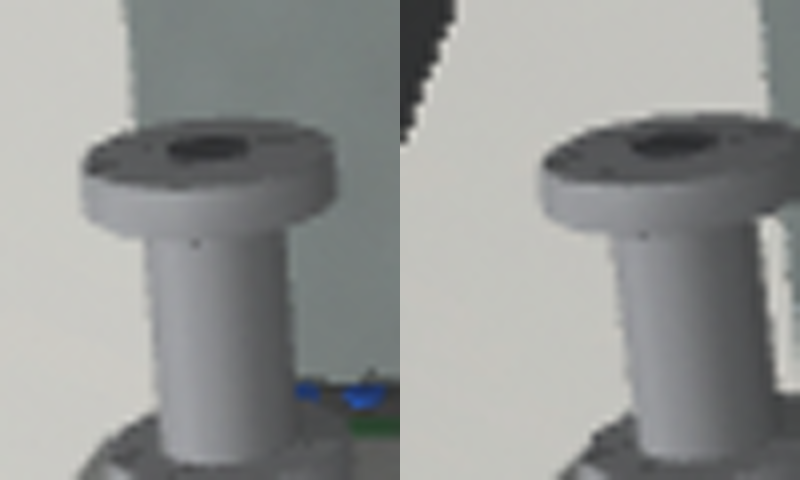

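The outer-face hole is at crop (207,149) in the left view and (275,145) in the right. The shaft centre lines run from (218,250) to (227.5,430) and from (285.5,250) to (305.5,430).

```bash
cat > m.py <<'E'
from h import *
L=lambda n:np.load(f"pics/{n}.npy",allow_pickle=True).item()
w4,w5,s=L("w4"),L("w5"),L("s4")
p4=lambda x,y:(210+(x+.5)/8-.5,180+(y+.5)/8-.5)
p5=lambda x,y:(152+(x+.5)/8-.5,180+(y+.5)/8-.5)
X,e=tri((w4,p4(207,149)),(w5,p5(275,145)));print("hole wrist",X,e)
X,e=tri((w4,p4(207,149)),(w5,p5(275,145)),(s,(249.4,234.2)));print("hole +side",X,e)
def plane(w,a,b):
    o,d1=ray(w,a);_,d2=ray(w,b);n=np.cross(d1,d2);n/=np.linalg.norm(n);return n,n@o
n4,c4=plane(w4,p4(218,250),p4(227.5,430));n5,c5=plane(w5,p5(285.5,250),p5(305.5,430))
d=np.cross(n4,n5);d/=np.linalg.norm(d);d*=np.sign(d[0]);print("axis dir",d,np.degrees(np.arctan2(d[1],d[0])))
P=np.linalg.lstsq(np.array([n4,n5]),np.array([c4,c5]),rcond=None)[0]
P=P+d*((X-P)@d);print("axis pt at hole",P)
for z in(.165,.17,.175):
    for w,p,r in((w4,p4,[(218,250),(227.5,430)]),(w5,p5,[(285.5,250),(305.5,430)])):
        a,b=[onz(w,p(*q),z) for q in r];print(z,a,b,np.degrees(np.arctan2(*(b-a)[1::-1])),np.linalg.norm(a-b))
E
python3 m.py
```

```text
hole wrist [0.51140406 0.40529107 0.16955822] [np.float64(3.1351766009105984e-05), np.float64(3.135176600905326e-05)]
hole +side [0.51195518 0.40438636 0.16623199] [np.float64(0.0009153041804529978), np.float64(0.0009816151145176917), np.float64(0.001840877716085482)]
axis dir [ 0.90458218  0.42291649 -0.05359778] 25.057352882410644
axis pt at hole [0.51123002 0.406816   0.1731644 ]
0.165 [0.5215375  0.40941488 0.165     ] [0.53731573 0.4170664  0.165     ] 25.870687331383213 0.01753563353706012
0.165 [0.52250185 0.40849264 0.165     ] [0.53821003 0.41628275 0.165     ] 26.37806947184598 0.017533762164254466
0.17 [0.51932912 0.40981352 0.17      ] [0.53474994 0.41729172 0.17      ] 25.87068733138305 0.017138415479905134
0.17 [0.51992011 0.40960889 0.17      ] [0.53527244 0.41722253 0.17      ] 26.3780694718459 0.01713655425094006
0.175 [0.51712073 0.41021217 0.175     ] [0.53218415 0.41751705 0.175     ] 25.870687331382875 0.016741197422750265
0.175 [0.51733837 0.41072514 0.175     ] [0.53233484 0.4181623  0.175     ] 26.378069471846157 0.016739346337625576
```

```bash
cat >> m.py <<'E'
print("---")
T=np.array([.49150591,.46275392,.24249818]);y=np.radians(-152.6)
ex=np.array([np.cos(y),np.sin(y),0]);ey=np.array([np.sin(y),-np.cos(y),0]);u=T[2]-.1414
H=lambda hx,hy,hz:T+ex*hx-ey*hy+np.array([0,0,u+hz-T[2]])
print("nut pred",proj(w4,H(0,0,.033)),"latch free end near",proj(w4,H(.004,.007,.0995)),"hinge",proj(w4,H(.004,-.010,.0995)),"grip nearbot L/R",proj(w4,H(.009,.015,.14)),proj(w4,H(.009,-.015,.14)), "disc c",proj(w4,H(0,0,.02)))
im=w4["image"].astype(int);hsv=cv2.cvtColor(w4["image"],cv2.COLOR_BGR2HSV)
for n,m in(("brass",cv2.inRange(hsv,(18,120,90),(30,255,255))),("red",cv2.inRange(hsv,(0,150,60),(8,255,255)))):
    k,l,st,c=cv2.connectedComponentsWithStats(m);i=1+np.argmax(st[1:,4]);print(n,st[i],c[i])
E
python3 m.py | sed -n '/---/,$p'
```

```text
---
nut pred [321.85631122 195.58125793] latch free end near [310.61455188 220.99545872] hinge [338.53549478 221.01673214] grip nearbot L/R [291.48742205 241.79637944] [353.26736993 241.83917093] disc c [321.82177189 191.1171575 ]
brass [ 290  157   64   63 2376] [319.42676768 183.34048822]
red [311 220  32  14 384] [325.76822917 226.1484375 ]
```

Predicted and observed latch columns agree (310.6 against 311). The pin middle is about (0.5248, 0.4121, 0.170) with axis yaw about 26.1°. Next I'll move in sideways under the nose.

```bash
python3 -m pendant '[[[0,-0.2,0],0.05,-1],[[-0.1,-0.7,0],0.1,-1],[[-0.2,-1.2,0],0.16,-1],[[-0.23,-1.7,0],0.16,-1],[[-0.23,-2.1,0],0.16,-1],[[-0.23,-2.4,0],0.16,-1],[[-0.23,-2.6,0],0.16,-1],[[-0.23,-2.7,0],0.16,-1]]' 
python3 - <<'E'
from h import *
o=ctrl.get_obs();print(o["tool_pos"],o["tcp_rot"],o["force"],o["moment"])
y=np.radians(o["tcp_rot"][2]);d=(np.array([.5248,.4121])-o["tool_pos"][:2])/.025
print(d@[np.cos(y),np.sin(y)],d@[np.sin(y),-np.cos(y)])
w=ctrl.capture("wrist");np.save("pics/w6.npy",w,allow_pickle=True)
cv2.imwrite("pics/z6.png",crop(w["image"],230,140,430,290,4))
E
```

```text
t: 10.2
tool_pos: [0.5123, 0.4359, 0.2426]
tcp_rot: [180.0, 0.0, -153.9]
force: [0.5, 0.4, -3.7]
width: 0.0289
grasp_force: 80.0
[0.51227414 0.43594494 0.24263913] [ 1.79995462e+02  4.95341248e-03 -1.53937614e+02] [ 0.49507961  0.35099533 -3.71665022] [ 0.01256633  0.05483802 -0.01930783]
-0.0310369381827041 -1.0769411049114306
```

View pics/z6.png

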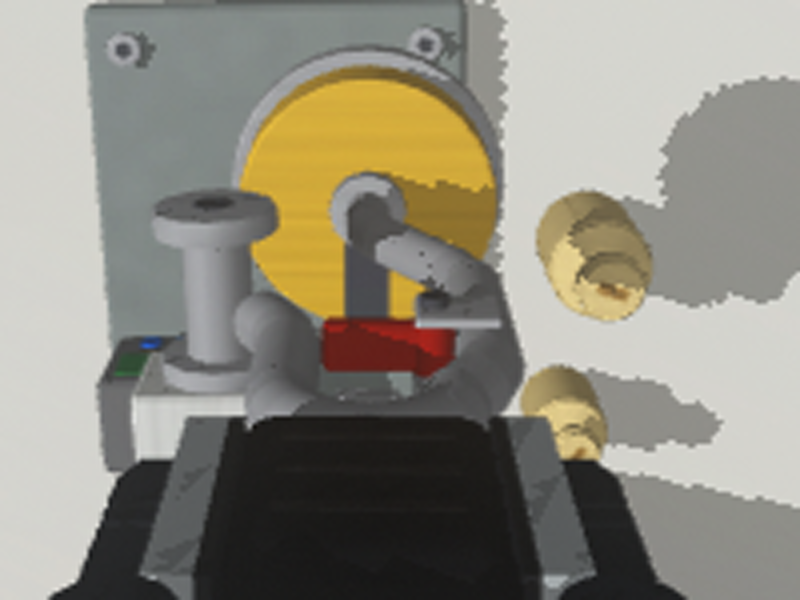

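The pin shaft is now at about (213,300) in the crop, left of the nose at (262,320) and on level with it, and the weights are clear to the right. I'll go the rest of the way sideways, then start down to just above latch contact.

```bash
python3 -m pendant '[[[0,-0.3,0],0,-1],[[-0.03,-0.6,0],0,-1],[[-0.03,-0.85,0],0,-1],[[-0.03,-1,0],0,-1],[[-0.03,-1.08,0.1],0,-1],[[-0.03,-1.08,0.3],0,-1],[[-0.03,-1.08,0.55],0,-1],[[-0.03,-1.08,0.75],0,-1]]' 
python3 - <<'E'
from h import *
o=ctrl.get_obs();print(o["tool_pos"],o["tcp_rot"],o["force"],o["moment"])
y=np.radians(o["tcp_rot"][2]);d=(np.array([.5248,.4121])-o["tool_pos"][:2])/.025
print(d@[np.cos(y),np.sin(y)],d@[np.sin(y),-np.cos(y)])
w=ctrl.capture("wrist");np.save("pics/w7.npy",w,allow_pickle=True)
hsv=cv2.cvtColor(w["image"],cv2.COLOR_BGR2HSV);m=cv2.inRange(hsv,(0,150,60),(8,255,255));k,l,st,c=cv2.connectedComponentsWithStats(m);i=1+np.argmax(st[1:,4]);print("red",st[i],c[i])
E
```

```text
t: 11.05
tool_pos: [0.5241, 0.4126, 0.2226]
tcp_rot: [-180.0, -0.1, -153.9]
force: [0.3, -0.1, -3.9]
width: 0.0292
grasp_force: 80.0
[0.52412417 0.4126059  0.22264326] [-1.79996838e+02 -5.86506333e-02 -1.53890108e+02] [ 0.31377436 -0.11645201 -3.92610804] [ 0.00871544 -0.00153924 -0.04551007]
-0.015368713100173695 -0.030068048914713152
red [311 220  32  14 385] [325.94805195 226.19220779]
```

```bash
python3 -m pendant '[[[0,-0.02,0.08],0,-1],[[0,-0.02,0.16],0,-1],[[0,-0.02,0.24],0,-1],[[0,-0.02,0.32],0,-1],[[0,-0.02,0.4],0,-1],[[0,-0.02,0.48],0,-1],[[0,-0.02,0.56],0,-1],[[0,-0.02,0.6],0,-1]]' 
cat > st.py <<'E'
from h import *
o=ctrl.get_obs();print(o["tool_pos"].round(4),o["tcp_rot"].round(2),"F",o["force"].round(2),"M",o["moment"].round(3),o["width"])
w=ctrl.capture("wrist")
hsv=cv2.cvtColor(w["image"],cv2.COLOR_BGR2HSV);m=cv2.inRange(hsv,(0,150,60),(8,255,255));k,l,st,c=cv2.connectedComponentsWithStats(m)
if k>1:
    i=1+np.argmax(st[1:,4]);print("red",st[i],c[i].round(1))
E
python3 st.py
```

```text
t: 11.9
tool_pos: [0.5254, 0.4137, 0.2111]
tcp_rot: [179.9, 0.3, -153.9]
force: [-3.0, 3.5, 7.0]
width: 0.0291
grasp_force: 81.4
[0.5254 0.4137 0.2111] [ 179.88    0.26 -153.88] F [-3.04  3.53  6.96] M [0.813 0.612 0.005] 0.029142173142465585
red [319 222  24  15 273] [330.4 229.2]
```

```bash
python3 -m pendant '[[[0,-0.02,0.02],0,-1],[[0,-0.04,0.04],0,-1],[[0,-0.04,0.06],0,-1],[[0,-0.04,0.08],0,-1],[[0,-0.04,0.1],0,-1],[[0,-0.04,0.12],0,-1],[[0,-0.04,0.12],0,-1],[[0,-0.04,0.12],0,-1]]';python3 st.py
```

```text
t: 12.75
tool_pos: [0.5255, 0.4137, 0.208]
tcp_rot: [179.8, 0.3, -153.8]
force: [-3.4, 5.8, 5.6]
width: 0.029
grasp_force: 81.2
[0.5255 0.4137 0.208 ] [ 179.81    0.27 -153.84] F [-3.44  5.81  5.57] M [ 1.375  0.599 -0.076] 0.029027860270920657
red [324 222  20  17 211] [333.  229.7]
```

```bash
python3 -m pendant '[[[0,0,0.03],0,-1],[[0,0,0.06],0,-1],[[0,0,0.09],0,-1],[[0,0,0.12],0,-1],[[0,0,0.15],0,-1],[[0,0,0.18],0,-1],[[0,0,0.2],0,-1],[[0,0,0.2],0,-1]]';python3 st.py
```

```text
t: 13.6
tool_pos: [0.5251, 0.4134, 0.2019]
tcp_rot: [179.8, 0.2, -153.8]
force: [-2.8, 7.2, 1.1]
width: 0.029
grasp_force: 81.0
[0.5251 0.4134 0.2019] [ 1.7982e+02  1.7000e-01 -1.5384e+02] F [-2.82  7.24  1.1 ] M [ 1.386  0.462 -0.062] 0.029019209178356615
red [330 222  14  17 144] [335.8 229.4]
```

```bash
python3 -m pendant '[[[0,0,0.04],0,-1],[[0,0,0.08],0,-1],[[0,0,0.12],0,-1],[[0,0,0.16],0,-1],[[0,0,0.2],0,-1],[[0,0,0.24],0,-1],[[0,0,0.26],0,-1],[[0,0,0.26],0,-1]]';python3 st.py
```

```text
t: 14.45
tool_pos: [0.5245, 0.4127, 0.1939]
tcp_rot: [179.9, 0.0, -153.9]
force: [-3.5, 6.2, -3.1]
width: 0.0288
grasp_force: 80.2
[0.5245 0.4127 0.1939] [ 1.7986e+02  3.0000e-02 -1.5385e+02] F [-3.47  6.23 -3.07] M [1.228 0.434 0.029] 0.028760492257568243
red [  1  42  16  12 100] [ 7.5 47.7]
```

```bash
python3 -m pendant '[[[0,0,0.01],0,-1],[[0,0,0.02],0,-1],[[0,0,0.03],0,-1],[[0,0,0.04],0,-1],[[0,0,0.05],0,-1],[[0,0,0.06],0,-1],[[0,0,0.07],0,-1],[[0,0,0.07],0,-1]]';python3 st.py
```

```text
t: 15.3
tool_pos: [0.5249, 0.4114, 0.1922]
tcp_rot: [180.0, -0.0, -153.9]
force: [-2.2, 3.4, -5.9]
width: 0.0288
grasp_force: 83.4
[0.5249 0.4114 0.1922] [ 1.7997e+02 -3.0000e-02 -1.5390e+02] F [-2.24  3.42 -5.88] M [0.72  0.495 0.035] 0.028832625177821043
red [  2  42  18  13 106] [ 8.8 48.5]
```

```bash
sed -i 's/^w=ctrl.*/&;w["image"][:,:250]=0/' st.py; python3 -m pendant '[[[0,0,0.01],0,-1],[[0,0,0.02],0,-1],[[0,0,0.03],0,-1],[[0,0,0.04],0,-1],[[0,0,0.05],0,-1],[[0,0,0.06],0,-1],[[0,0,0.06],0,-1],[[0,0,0.06],0,-1]]';python3 st.py
```

```text
t: 16.15
tool_pos: [0.5254, 0.4116, 0.1919]
tcp_rot: [180.0, 0.1, -153.9]
force: [-3.9, 3.4, -1.4]
width: 0.0289
grasp_force: 83.9
[0.5254 0.4116 0.1919] [ 1.7997e+02  7.0000e-02 -1.5391e+02] F [-3.92  3.44 -1.41] M [ 0.799  0.67  -0.004] 0.028924557076075802
red [335 226   9   8  35] [338.6 229.8]
```

```bash
python3 -m pendant '[[[0,0,0.01],0,-1],[[0,0,0.02],0,-1],[[0,0,0.03],0,-1],[[0,0,0.04],0,-1],[[0,0,0.05],0,-1],[[0,0,0.06],0,-1],[[0,0,0.06],0,-1],[[0,0,0.06],0,-1]]';python3 st.py
```

```text
t: 17.0
tool_pos: [0.5257, 0.4119, 0.1913]
tcp_rot: [179.9, 0.2, -153.9]
force: [-2.5, 4.7, 0.3]
width: 0.0288
grasp_force: 84.2
[0.5257 0.4119 0.1913] [ 1.7995e+02  1.5000e-01 -1.5390e+02] F [-2.49  4.67  0.29] M [0.859 0.676 0.053] 0.028755168885420252
red [335 224   9  10  41] [338.6 229.5]
```

```bash
python3 -m pendant '[[[0,0.01,0],0,-1],[[0,0.03,0.01],0,-1],[[0,0.05,0.02],0,-1],[[0,0.07,0.03],0,-1],[[0,0.07,0.04],0,-1],[[0,0.07,0.04],0,-1],[[0,0.07,0.04],0,-1],[[0,0.07,0.04],0,-1]]';python3 st.py
```

```text
t: 17.85
tool_pos: [0.5256, 0.4125, 0.1906]
tcp_rot: [-180.0, 0.2, -153.9]
force: [-2.2, -0.2, 8.4]
width: 0.029
grasp_force: 85.1
[0.5256 0.4125 0.1906] [-1.7995e+02  1.6000e-01 -1.5395e+02] F [-2.22 -0.17  8.39] M [-0.026  0.414  0.038] 0.028982473029203665
red [334 224  10  10  45] [338.4 229.3]
```

```bash
python3 -m pendant '[[[0,0,-0.05],0,-1],[[0,0,-0.1],0,-1],[[0,0,-0.15],0,-1],[[0,0,-0.2],0,-1],[[0,0,-0.27],0,-1],[[0,0,-0.34],0,-1],[[0,0,-0.4],0,-1],[[0,0,-0.4],0,-1]]';python3 st.py
```

```text
t: 18.7
tool_pos: [0.5246, 0.4129, 0.1989]
tcp_rot: [180.0, 0.0, -153.9]
force: [0.1, 0.5, -4.8]
width: 0.0287
grasp_force: 83.8
[0.5246 0.4129 0.1989] [ 1.8000e+02  3.0000e-02 -1.5391e+02] F [ 0.11  0.52 -4.85] M [ 0.007  0.002 -0.042] 0.028740514495692673
red [332 222  12  12 103] [337.3 227.2]
```

```bash
python3 -m pendant '[[[0,0,-0.04],0,-1],[[0,0,-0.08],0,-1],[[0,0,-0.12],0,-1],[[0,0,-0.15],0,-1],[[0,0,-0.18],0,-1],[[0,0,-0.2],0,-1],[[0,0,-0.2],0,-1],[[0,0,-0.2],0,-1]]';python3 st.py
```

```text
t: 19.55
tool_pos: [0.5244, 0.4128, 0.2035]
tcp_rot: [-180.0, -0.0, -153.9]
force: [0.3, -0.4, -3.6]
width: 0.0285
grasp_force: 83.8
[0.5244 0.4128 0.2035] [-180.     -0.   -153.91] F [ 0.34 -0.45 -3.65] M [ 0.011 -0.009  0.042] 0.028503278853134452
red [332 222  12  12 115] [336.8 227. ]
```

```bash
python3 -m pendant '[[[0,0,-0.02],0,-1],[[0,0,-0.04],0,-1],[[0,0,-0.06],0,-1],[[0,0,-0.08],0,-1],[[0,0,-0.1],0,-1],[[0,0,-0.1],0,-1],[[0,0,-0.1],0,-1],[[0,0,-0.1],0,-1]]';python3 st.py
```

```text
t: 20.4
tool_pos: [0.5241, 0.4126, 0.2047]
tcp_rot: [-180.0, -0.1, -153.9]
force: [4.5, 3.5, -20.7]
width: 0.0286
grasp_force: 81.8
[0.5241 0.4126 0.2047] [-1.7999e+02 -9.0000e-02 -1.5391e+02] F [  4.53   3.54 -20.73] M [ 0.658 -0.895 -0.002] 0.028581459695426636
red [332 222  12  13 114] [336.8 227.4]
```

```bash
python3 -m pendant '[[[0,0,0.01],0,-1],[[0,0,0.02],0,-1],[[0,0,0.02],0,-1],[[0,0,0.02],0,-1],[[0,0,0.02],0,-1],[[0,0,0.02],0,-1],[[0,0,0.02],0,-1],[[0,0,0.02],0,-1]]';python3 st.py
```

```text
t: 21.25
tool_pos: [0.5241, 0.4126, 0.2048]
tcp_rot: [-180.0, -0.1, -153.9]
force: [2.9, 2.3, -24.0]
width: 0.0288
grasp_force: 81.2
[0.5241 0.4126 0.2048] [-1.7999e+02 -7.0000e-02 -1.5391e+02] F [  2.9    2.33 -24.  ] M [ 0.558 -0.827  0.019] 0.028806299423344874
red [332 222  12  13 113] [336.8 227.4]
```

```bash
python3 -m pendant '[[[0,0,0.03],0,-1],[[0,0,0.03],0,-1],[[0,0,0.03],0,-1],[[0,0,0.03],0,-1],[[0,0,0.03],0,-1],[[0,0,0.03],0,-1],[[0,0,0.03],0,-1],[[0,0,0.03],0,-1]]';python3 st.py
```

```text
t: 22.1
tool_pos: [0.5243, 0.4127, 0.2047]
tcp_rot: [-180.0, -0.0, -153.9]
force: [1.3, 1.2, -22.3]
width: 0.0288
grasp_force: 81.3
[0.5243 0.4127 0.2047] [-1.8000e+02 -2.0000e-02 -1.5391e+02] F [  1.28   1.17 -22.34] M [ 0.182 -0.173 -0.002] 0.028795583226861435
red [332 221  12  13 111] [336.7 227.2]
```

```bash
python3 -m pendant '[[[0,0,0.03],0,-1],[[0,0,0.04],0,-1],[[0,0,0.04],0,-1],[[0,0,0.04],0,-1],[[0,0,0.04],0,-1],[[0,0,0.04],0,-1],[[0,0,0.04],0,-1],[[0,0,0.04],0,-1]]';python3 st.py
```

```text
t: 22.95
tool_pos: [0.5246, 0.4129, 0.2044]
tcp_rot: [180.0, 0.0, -153.9]
force: [-4.3, -0.6, -10.7]
width: 0.0286
grasp_force: 82.6
[0.5246 0.4129 0.2044] [ 1.8000e+02  4.0000e-02 -1.5391e+02] F [ -4.28  -0.58 -10.74] M [-0.379  0.575  0.003] 0.028648883634021825
red [332 221  12  13 117] [336.7 226.6]
```

```bash
python3 -m pendant '[[[0,0,-0.01],0,-1],[[0,0,-0.01],0,-1],[[0,0,-0.01],0,-1],[[0,0,-0.01],0,-1],[[0,0,-0.01],0,-1],[[0,0,-0.01],0,-1],[[0,0,-0.01],0,-1],[[0,0,-0.01],0,-1]]';python3 st.py
```

```text
t: 23.8
tool_pos: [0.5246, 0.4129, 0.2043]
tcp_rot: [180.0, 0.0, -153.9]
force: [-1.8, -1.6, -9.1]
width: 0.0289
grasp_force: 82.8
[0.5246 0.4129 0.2043] [ 1.8000e+02  3.0000e-02 -1.5391e+02] F [-1.75 -1.62 -9.1 ] M [-0.301  0.481  0.053] 0.028897168043268688
red [332 221  12  13 116] [336.6 226.8]
```

```bash
python3 -m pendant '[[[0,0,-0.01],0,-1],[[0,0,-0.015],0,-1],[[0,0,-0.015],0,-1],[[0,0,-0.015],0,-1],[[0,0,-0.015],0,-1],[[0,0,-0.015],0,-1],[[0,0,-0.015],0,-1],[[0,0,-0.015],0,-1]]';python3 st.py
```

```text
t: 24.65
tool_pos: [0.5245, 0.4128, 0.2044]
tcp_rot: [180.0, 0.0, -153.9]
force: [-0.5, -0.1, -10.5]
width: 0.0289
grasp_force: 82.8
[0.5245 0.4128 0.2044] [ 1.8000e+02  1.0000e-02 -1.5391e+02] F [ -0.45  -0.14 -10.49] M [-0.073  0.078  0.016] 0.02892746489157225
red [332 221  12  13 114] [336.7 226.9]
```

```bash
python3 -m pendant '[[[0,0,-0.015],0,-1],[[0,0,-0.015],0,-1],[[0,0,-0.015],0,-1],[[0,0,-0.015],0,-1],[[0,0,-0.015],0,-1],[[0,0,-0.015],0,-1],[[0,0,-0.015],0,-1],[[0,0,-0.015],0,-1]]';python3 st.py
```

```text
t: 25.5
tool_pos: [0.5244, 0.4127, 0.2046]
tcp_rot: [-180.0, -0.0, -153.9]
force: [0.9, 0.9, -15.6]
width: 0.0289
grasp_force: 82.5
[0.5244 0.4127 0.2046] [-1.8000e+02 -2.0000e-02 -1.5391e+02] F [  0.91   0.87 -15.56] M [ 0.111 -0.147  0.02 ] 0.02889818918347632
red [332 221  12  13 111] [336.7 227.2]
```

```bash
python3 -m pendant '[[[0,0,0.003],0,-1],[[0,0,0.003],0,-1],[[0,0,0.003],0,-1],[[0,0,0.003],0,-1],[[0,0,0.003],0,-1],[[0,0,0.003],0,-1],[[0,0,0.003],0,-1],[[0,0,0.003],0,-1]]';python3 st.py;  python3 -m pendant '[[[0,0,0],0,-1],[[0,0,0],0,-1],[[0,0,0],0,-1],[[0,0,0],0,-1],[[0,0,0],0,-1],[[0,0,0],0,-1],[[0,0,0],0,-1],[[0,0,0],0,-1]]';python3 st.py
```

```text
t: 26.35
tool_pos: [0.5243, 0.4127, 0.2046]
tcp_rot: [-180.0, -0.0, -153.9]
force: [-0.5, 0.1, -16.8]
width: 0.0287
grasp_force: 82.3
[0.5243 0.4127 0.2046] [-1.8000e+02 -2.0000e-02 -1.5391e+02] F [ -0.53   0.11 -16.8 ] M [ 0.108 -0.142 -0.   ] 0.02868490187130793
red [332 221  12  13 112] [336.7 227.1]
t: 27.2
tool_pos: [0.5244, 0.4127, 0.2046]
tcp_rot: [-180.0, -0.0, -153.9]
force: [0.8, 1.1, -18.3]
width: 0.0287
grasp_force: 82.2
[0.5244 0.4127 0.2046] [-1.8000e+02 -1.0000e-02 -1.5391e+02] F [  0.82   1.06 -18.29] M [ 0.083 -0.052  0.025] 0.028674726470095255
red [332 221  12  13 114] [336.7 227. ]
```

```bash
python3 -m pendant '[[[0,0,0.014],0,-1],[[0,0,0.014],0,-1],[[0,0,0.014],0,-1],[[0,0,0.014],0,-1],[[0,0,0.014],0,-1],[[0,0,0.014],0,-1],[[0,0,0.014],0,-1],[[0,0,0.014],0,-1]]';python3 st.py
```

```text
t: 28.05
tool_pos: [0.5245, 0.4128, 0.2045]
tcp_rot: [-180.0, 0.0, -153.9]
force: [-0.9, -0.2, -14.7]
width: 0.0288
grasp_force: 82.2
[0.5245 0.4128 0.2045] [-1.8000e+02  1.0000e-02 -1.5391e+02] F [ -0.89  -0.2  -14.67] M [-0.082  0.105  0.012] 0.02881964039135595
red [332 221  12  13 114] [336.7 226.9]
```

```bash
for i in 1 ; do python3 -m pendant '[[[0,0,0],0,-1],[[0,0,0],0,-1],[[0,0,0],0,-1],[[0,0,0],0,-1],[[0,0,0],0,-1],[[0,0,0],0,-1],[[0,0,0],0,-1],[[0,0,0],0,-1]]'; done;python3 st.py
```

```text
t: 28.9
tool_pos: [0.5245, 0.4128, 0.2045]
tcp_rot: [-180.0, 0.0, -153.9]
force: [-0.7, 0.1, -12.4]
width: 0.0287
grasp_force: 82.2
[0.5245 0.4128 0.2045] [-1.8000e+02  1.0000e-02 -1.5391e+02] F [ -0.72   0.13 -12.44] M [-0.099  0.152  0.051] 0.02866736517129149
red [332 221  12  13 112] [336.7 226.9]
```

```bash
python3 -m pendant '[[[0,0,0],0,-1],[[0,0,0],0,-1],[[0,0,0],0,-1],[[0,0,0],0,-1],[[0,0,0],0,-1],[[0,0,0],0,-1],[[0,0,0],0,-1],[[0,0,0],0,-1]]';python3 st.py
```

```text
t: 29.75
tool_pos: [0.5245, 0.4128, 0.2044]
tcp_rot: [180.0, 0.0, -153.9]
force: [-1.2, -0.2, -13.3]
width: 0.0287
grasp_force: 82.2
[0.5245 0.4128 0.2044] [ 1.8000e+02  1.0000e-02 -1.5391e+02] F [ -1.21  -0.19 -13.3 ] M [-0.096  0.126 -0.024] 0.02866503561792284
red [332 221  12  13 113] [336.7 227. ]
```

```bash
python3 -m pendant '[[[0,0,0.06],0,-1],[[0,0,0.12],0,-1],[[0,0,0.18],0,-1],[[0,0,0.24],0,-1],[[0,0,0.3],0,-1],[[0,0,0.36],0,-1],[[0,0,0.42],0,-1],[[0,0,0.46],0,-1]]' && python3 -m pendant '[[[0,0,0.01],0,-1],[[0,0,0.02],0,-1],[[0,0,0.03],0,-1],[[0,0,0.03],0,-1],[[0,0,0.03],0,-1],[[0,0,0.03],0,-1],[[0,0,0.03],0,-1],[[0,0,0.03],0,-1]]';python3 st.py
```

```text
t: 30.6
tool_pos: [0.5244, 0.4127, 0.1926]
tcp_rot: [-180.0, -0.0, -153.9]
force: [-0.7, 0.5, -4.4]
width: 0.029
grasp_force: 83.3
t: 31.4
tool_pos: [0.5244, 0.4128, 0.1921]
tcp_rot: [180.0, 0.0, -153.9]
force: [0.6, 0.3, -3.6]
width: 0.0287
grasp_force: 83.3
[0.5244 0.4128 0.1921] [ 180.      0.   -153.91] F [ 0.63  0.28 -3.61] M [ 0.029 -0.025 -0.021] 0.028672615163257337
red [333 223  11  11  58] [338.3 228.8]
```

```bash
python3 -m pendant '[[[0,0,0.01],0,-1],[[0,0,0.02],0,-1],[[0,0,0.03],0,-1],[[0,0,0.04],0,-1],[[0,0,0.04],0,-1],[[0,0,0.04],0,-1],[[0,0,0.04],0,-1],[[0,0,0.04],0,-1]]';python3 st.py
```

```text
t: 32.25
tool_pos: [0.5244, 0.4128, 0.1911]
tcp_rot: [180.0, -0.0, -153.9]
force: [0.1, 0.3, -3.2]
width: 0.029
grasp_force: 83.3
[0.5244 0.4128 0.1911] [ 180.     -0.   -153.91] F [ 0.1   0.27 -3.24] M [-0.02   0.034 -0.007] 0.028983317586976354
red [333 223  11  11  50] [338.4 229.1]
```

```bash
python3 -m pendant '[[[0,0,0.01],0,-1],[[0,0,0.02],0,-1],[[0,0,0.02],0,-1],[[0,0,0.02],0,-1],[[0,0,0.02],0,-1],[[0,0,0.02],0,-1],[[0,0,0.02],0,-1],[[0,0,0.02],0,-1]]';python3 st.py
```

```text
t: 33.1
tool_pos: [0.5244, 0.4128, 0.1907]
tcp_rot: [180.0, 0.0, -153.9]
force: [0.4, -0.8, -2.3]
width: 0.0286
grasp_force: 83.5
[0.5244 0.4128 0.1907] [ 180.      0.   -153.91] F [ 0.44 -0.75 -2.33] M [0.051 0.07  0.033] 0.028637089354298893
red [333 223  11  11  48] [338.6 229.1]
```

```bash
python3 -m pendant '[[[0,0,0.01],0,-1],[[0,0,0.015],0,-1],[[0,0,0.015],0,-1],[[0,0,0.015],0,-1],[[0,0,0.015],0,-1],[[0,0,0.015],0,-1],[[0,0,0.015],0,-1],[[0,0,0.015],0,-1]]' 20;python3 st.py
```

```text
t: 33.95
tool_pos: [0.5245, 0.4128, 0.1905]
tcp_rot: [180.0, 0.0, -153.9]
force: [-0.7, -1.6, 2.1]
width: 0.0289
grasp_force: 84.1
[0.5245 0.4128 0.1905] [ 1.8000e+02  2.0000e-02 -1.5391e+02] F [-0.74 -1.58  2.06] M [-0.305  0.31   0.001] 0.02889047890867518
red [333 222  11  12  47] [338.5 228.9]
```

```bash
python3 -m pendant '[[[0,0,0],0,-0.3],[[0,0,0],0,-0.27],[[0,0,0],0,-0.24],[[0,0,0],0,-0.2],[[0,0,0],0,-0.1],[[0,0,0],0,0],[[0,0,0],0,0.2],[[0,0,0],0,0.4]]';python3 st.py
```

```text
t: 34.8
tool_pos: [0.5244, 0.4128, 0.1902]
tcp_rot: [-180.0, -0.0, -153.9]
force: [0.6, -0.7, -0.0]
width: 0.0597
grasp_force: 0.0
[0.5244 0.4128 0.1902] [-180.     -0.   -153.91] F [ 0.61 -0.65 -0.03] M [-0.019  0.033  0.024] 0.059674302905624255
red [333 223  11  12  46] [338.5 229.7]
```

```bash
python3 -m pendant '[[[0,0,0],0,0.6],[[0,0,0],0,0.6],[[0,0,-0.2],0,0.6],[[0,0,-0.7],0,0.6],[[0,0,-1.3],0,0.6],[[0,0,-2],0,0.6],[[0,0,-2.8],0,0.6],[[0,0,-3.4],0,0.6]]';python3 st.py
python3 -m pendant '[[[0.3,0,0],0,0.6],[[1,0,0],0,0.6],[[1.8,0,0],0,0.6],[[2.4,0,0],0,0.6],[[2.7,0,0],0,0.6],[[2.7,0,0],0,0.6],[[2.7,0,0],0,0.6],[[2.7,0,0],0,0.6]]'
python3 - <<'E'
from h import *
# latch, stillness: red & brass in side and wrist views, twice
for k in range(2):
    for n in("wrist","side"):
        w=ctrl.capture(n);hsv=cv2.cvtColor(w["image"],cv2.COLOR_BGR2HSV);R=[.5248,.4121,.1485]
        u=proj(w,R);m=cv2.inRange(hsv,(0,130,50),(8,255,255));mm=np.zeros_like(m);a,b=u.astype(int);mm[max(0,b-40):b+40,max(0,a-40):a+40]=m[max(0,b-40):b+40,max(0,a-40):a+40]
        p=cv2.findNonZero(mm);br=cv2.inRange(hsv,(18,120,80),(30,255,255));v=proj(w,[.5248,.4121,.07]);a,b=v.astype(int);z=np.zeros_like(br);z[max(0,b-45):b+45,max(0,a-45):a+45]=br[max(0,b-45):b+45,max(0,a-45):a+45]
        q=cv2.findNonZero(z)
        print(n,u,None if p is None else (cv2.boundingRect(p),len(p)),"brass",v,None if q is None else (cv2.boundingRect(q),q.mean((0,1)).round(1)),"pred hinge/free",proj(w,[.5248-.0044*1,.4121+.009,.1485]),proj(w,[.5248+.0031,.4121-.0063,.1485]))
        cv2.imwrite(f"pics/f_{n}{k}.png",w["image"])
    
E
```

```text
t: 35.65
tool_pos: [0.525, 0.4132, 0.2788]
tcp_rot: [180.0, 0.2, -153.9]
force: [-0.1, 1.1, 0.9]
width: 0.0682
grasp_force: 0.0
[0.525  0.4132 0.2788] [ 179.97    0.19 -153.91] F [-0.06  1.08  0.89] M [ 0.012 -0.023  0.025] 0.06820498111098287
red [295 354  31  10 101] [309.2 357.6]
t: 36.5
tool_pos: [0.4642, 0.3832, 0.2749]
tcp_rot: [-180.0, -0.0, -153.9]
force: [0.5, -0.2, 0.9]
width: 0.0687
grasp_force: 0.0
wrist [320.96037    259.60096923] ((333, 258, 3, 7), 11) brass [320.99300851 227.02312508] ((299, 202, 46, 46), array([320.5, 222.2])) pred hinge/free [331.82690308 259.61636599] [313.34384096 259.60768284]
side [243.43582133 238.86854724] ((244, 239, 2, 3), 4) brass [244.9470685  261.13050579] ((236, 256, 19, 16), array([245.5, 264.5])) pred hinge/free [242.47643149 241.24695259] [244.09490581 237.21755143]
wrist [320.96565073 259.60450468] ((333, 258, 3, 7), 11) brass [320.99686386 227.03274499] ((299, 202, 46, 46), array([320.5, 222.2])) pred hinge/free [331.83202618 259.61951602] [313.34923532 259.61148907]
side [243.43582133 238.86854724] ((244, 239, 2, 3), 5) brass [244.9470685  261.13050579] ((236, 256, 19, 16), array([245.5, 264.5])) pred hinge/free [242.47643149 241.24695259] [244.09490581 237.21755143]
```

```bash
for i in 1 2 3 4; do python3 -m pendant '[[[0,0,0],0,0.6],[[0,0,0],0,0.6],[[0,0,0],0,0.6],[[0,0,0],0,0.6],[[0,0,0],0,0.6],[[0,0,0],0,0.6],[[0,0,0],0,0.6],[[0,0,0],0,0.6]]'>/dev/null; done
python3 - <<'E'
from h import *
ims=[]
for k in range(8):
    w=ctrl.capture("wrist");ims.append(w["image"].astype(int))
    hsv=cv2.cvtColor(w["image"],cv2.COLOR_BGR2HSV);br=cv2.inRange(hsv,(18,120,80),(30,255,255));z=np.zeros_like(br);z[182:272,276:366]=br[182:272,276:366];q=cv2.findNonZero(z);print(q.mean((0,1)).round(2),len(q))
print(ctrl.get_obs()["t"],ctrl.get_obs()["force"])
E
```

```text
[320.5  222.34] 1361
[320.5  222.34] 1361
[320.49 222.33] 1360
[320.5  222.34] 1361
[320.49 222.33] 1360
[320.5  222.34] 1361
[320.5  222.32] 1360
[320.49 222.33] 1360
40.3 [-0.26158732 -0.11537103 -0.50385636]
```

Brass position holds within 0.02 px, so the hanger is still. Handing in.

```bash
python3 -c "
from cell import ctrl
print(ctrl.finish_job())"
```

```text
the job is handed in; nothing more can be done
None
```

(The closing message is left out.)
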